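# Turn the trivet over down the riser's slope and stand the sugar tin on it

### The job

The tile trivet lies feet-up on the wooden riser. Move the sugar tin out of the way from the foot of the slope and stand it on the plank, clear of where the trivet will land, then push the trivet (never pick it up) over the edge so that it slides down the slope and tip it over there, so it comes to lie on its feet on the plank. Then gently set the tin upright on the middle of the trivet, leaving the cups, the spoon caddy and the kettle base's switch alone.

Things in the scene. Friction and masses are not known exactly. Their poses are not given: they have to be found in the camera images.
- riser: Fixed walnut riser, 140 mm wide: a level top 60 mm above the plank, and a flat front slope at 60 degrees. Origin: at plank height at the foot of the slope, on the centre line. x: downhill (level), y: across, z: up. The slope runs from x = 0, z = 0 up to x = -35, z = 60 mm; the top goes on to x = -195 mm. A 5 mm high batten at x = 14 to 19 mm stops the trivet's lower edge. The plank is free out to x = 250 mm; the trivet lands between x = 0 and 130 mm.
- riser_edge (a point): Middle of the edge between level top and slope; axes as the riser's. With the trivet's centre pushed just past this edge and the pusher drawn back, it tips, slides down and leans on the slope, its upper end some 35 mm above the riser's top (pushed much farther, it lands too flat). Pushing the upper end on, downhill, till the tile is past upright, topples it onto its feet.
- trivet_center (a point): Centre of the loose trivet's stoneware tile, 110 x 110 x 10 mm, 0.2 to 0.4 kg, with four cork feet (18 mm across, 7 mm high, 30 mm off centre in x and y) on one face. z axis: out of the footed face: up at the start, down in the end. x: along a side, roughly downhill at the start. It is 65 mm above the plank on the riser, 12 mm when on its feet on the plank (upper face then at 17 mm).
- tin_center (a point): Centre (half-way up) of the closed stainless sugar tin: upright cylinder 64 mm across, 70 mm high, 0.25 to 0.5 kg, z axis up. This point is 35 mm above whatever it stands on. At the start it stands on the plank in front of the slope.
- cup_a: Patterned porcelain cup 80 mm across, 65 mm high, with a handle; leave alone. Origin at the centre of its underside.
- cup_b: The other cup, the same; leave alone.
- caddy: Silver teaspoon caddy, a round pot 76 mm across and 100 mm high, with spoons and a honey dipper standing up to about 180 mm; leave alone. Origin at the centre of its underside.
- kettle_base: Fixed electric kettle base, disc 156 mm across and 22 mm high with a 12 mm boss, and a small switch block reaching to x = -108 mm. Origin at the centre of its underside.
- kettle_switch (a joint): Toggle switch of the kettle base, 0 = off, 0.6 rad = on; leave alone.
Mind the look-alikes: they are no part of the job. Leave any yellow look-alike of the part that bears tin_center alone. Of the things shaped like the part that bears trivet_center, the white one is meant.

How it is judged:
On the way, in this order (a step that is already met when the one before it is completed fails the run):
1. the tin stands on the plank, let go, its centre over 85 mm aside of the riser's centre line or over 150 mm out from the slope's foot; the trivet still feet up on the riser ((x of tin_center in the frame of riser above 0.15 m or y of tin_center in the frame of riser above 0.085 m or y of tin_center in the frame of riser below -0.085 m) and angle between tin_center's own z axis and vertical below 0.1 rad and height (world z) of tin_center between 0.031 and 0.039 m and contact force between the fingers and tin below 0.1 N and linear speed of tin below 0.03 m/s and angle between trivet_center's own z axis and vertical below 0.3 rad), for 0.2 s.
2. the trivet is on the slope, standing or leaning steeply with its lower edge near the slope's foot (angle between trivet_center's own z axis and vertical between 0.7 and 2.2 rad and x of trivet_center in the frame of riser between -0.06 and 0.07 m and y of trivet_center in the frame of riser between -0.07 and 0.07 m and height (world z) of trivet_center below 0.075 m), for 0.04 s.
3. the trivet lies still on its feet on the plank (angle between trivet_center's own z axis and vertical above 3.02 rad and height (world z) of trivet_center between 0.0085 and 0.0165 m and linear speed of trivet below 0.02 m/s), for 0.2 s.
At the end, for the whole second after the job is handed in: the trivet lies flat on its feet on the plank (within 0.12 rad, its centre about 12 mm up), the tin stands upright on it within 22 mm of its centre (its whole foot on the tile), both at rest and released (angle between trivet_center's own z axis and vertical above 3.02 rad and height (world z) of trivet_center between 0.0085 and 0.0165 m and linear speed of each of trivet, tin below 0.01 m/s and horizontal distance between tin_center and trivet_center below 0.022 m and height (world z) of tin_center between 0.047 and 0.057 m and angle between tin_center's own z axis and vertical below 0.08 rad and contact force between tin and trivet above 1 N and contact force between the fingers and tin below 0.1 N); the robot touches nothing.
It fails at once if the trivet is lifted (its centre above 115 mm) (height (world z) of trivet_center above 0.115 m).
It fails at once if the tin is tipped over (angle between tin_center's own z axis and vertical above 0.5 rad).
It fails at once if the tin is banged down on the trivet, or struck by it (over 40 N) (contact force between tin and trivet above 40 N).
It fails at once if a cup or the caddy is displaced by more than 25 mm (distance of any of cup_a, cup_b, caddy from where it was at the start of the episode above 0.025 m).
It fails at once if the kettle base's switch is moved (value of joint kettle_switch above 0.25 rad).
It also fails if it takes over 64 s, if anything falls off the work surface, if the arm or the gripper's body presses on something with over 40 N, if the wrist force passes 120 N, or if a joint passes its speed limit or range.

### The arm

A 6-joint arm with a two-finger parallel gripper is mounted at the origin on the work surface. World frame = base frame: x ahead of the robot, y to its left, z up, the work surface at z = 0. Lengths are in m, angles in rad, forces in N, time in s.
With the tool pointing down it reaches from about 0.3 to 0.875 m from the base axis. Payload 6.4 kg.
Tool frame: the origin (TCP) lies between the finger pads; the fingertips stand ctrl.tip_reach ahead of it and the grasp point (between the pads) lies 11 mm behind it (ctrl.tip_reach is the distance from the TCP to the fingertips, in m); z points along the fingers, x is the direction in which the jaws open and shut, and the axes are right-handed (so a half turn about z gives the same grasp; the last joint's range is limited). The gripper opens to 85 mm and grips with 20 to 120 N. Pads are 22 mm wide; open, the fingers measure 114 mm over their backs; the gripper's body (76 mm by 85 mm) begins 54 mm behind the grasp point. The pads swing forward as they close: fully open they stand 13 mm farther back than shut.
Start: joints at [1.087, 0.181, 1.607, -0, 1.354, -0.206], TCP at [0.158, 0.553, 0.239] pointing down, gripper open.
Joint ranges: [-2.99, 2.99], [-0.89, 2.07], [0.3, 2.58], [-1.14, 4.28], [0, 2.63], [-3.12, 3.12]. Speed limits (rad/s): [2.57, 2.57, 3.01, 3.14, 3.14, 3.14].

### API

Orientations are given as a unit quaternion [w, x, y, z].
In Python, from bench import telemetry, viewer, ticket, nets, ctrl gives the robot as it stands.
- The arm moves only by the tool step_arm, never from a script. Its argument "plan" is a list of rows, each a list of 2 entries, a list of its own where there are three numbers: the shift along the tool's x, y, z in m, then the turn, a rotation vector about the tool's x, y, z in degrees. A call has 1 to 5 rows; each row is the pose to reach, as a shift and turn from the pose commanded when the call began, along the tool's axes at that moment; what a row does not reach only later rows make up. A row lasts 1/10 s, in which the tool goes at most 50 mm and 8.59 degrees, less where a joint would pass 70% of its speed; a pose out of reach is approached as far as the arm can. A call with a gripper value outside its range is refused whole. "fingers" is the opening in per cent of the stroke, from 0 (shut) to 100 (fully open), set as the call begins (left out, the last holds). The fingers move at their own pace and stop on an object; the grip force is fixed at half the most. Time passes only in rows, so rows that repeat a pose let the fingers close. It gives the time, the measured TCP pose, the force and the opening at its end, in the units of the state.
- telemetry.get_obs(): the state, without advancing time (a new reading comes with each control period).
- viewer.camera(name): name is "scene" or "top" or "wrist"; returns the picture (384x512x3 uint8, red, green, blue); there is no depth.
- viewer.get_calibration(name): a dict with "K" (3x3 intrinsics, pixels), "dist" ([k1, k2, p1, p2, k3] as OpenCV has them; the pictures are not rectified), "origin" and "orientation" of the camera in the world. Camera axes: x right, y up, looking along -z (the intrinsics and any distortion apply to the point x, -y, -z); pixel columns grow to the right and rows downward; lengths in m; the calibration is good to about 2 mm. A picture is of the moment at which its call begins: read the wrist's pose just before it. get_calibration takes no time and is no camera call; for the wrist camera it gives the pose at the moment of the call.
- ticket.hand_in(): hands the job in, once; it reports no verdict.
Trained networks look in the newest picture that a camera, given by its name, has taken for a name from the list of things; names that differ only in an ending like _2 or _b are one class to them, and where a whole thing is asked for, a point or a joint stands for the part that bears it (a point fixed in the world has none). Each returns a list of dicts, best first, with "score" (0 to 1); they miss things now and then, are a little off and sometimes report something else, mostly with a low value. They report only what shows in the picture. A call takes as long as a camera call. They do not tell look-alikes from the thing itself.
- nets.boxes_of(thing, camera): "extent" ([left, top, right, bottom] in pixels, round what is visible of it).
The state is a dict: "time_s": time; "q": joint angles; "dq": joint speeds; "joint_efforts": joint torques, N m; "eef_pos": TCP position; "eef_rot": TCP orientation; "wrist_force": force on the tool from outside, world axes, zero at the start; "torque": the same for the moment, N m; "opening": opening from 0.0 (shut) to 1.0 (fully open).
Only numpy, scipy, OpenCV 4.12 (cv2) and the standard library are available. Lean on these libraries where they do the work, as an engineer would, in place of code of your own. Each camera call takes 0.05 s, during which the arm holds its last target.

## Working session

There is one attempt and no reset: what is moved stays moved. The work goes in short steps, Python scripts to look and compute and a tool call to move; the robot and the scene stay as the last step left them, time stands still between calls to the robot, and variables do not carry over. Pictures are saved under pics/ and viewed, and the job is handed in when it is done.

Besides the shell and the picture viewer there is one more tool, called after "Call:" as name(argument=value, ...), one argument or row to a line, values as JSON. step_arm: Moves the arm, as the interface text tells. Its arguments: {"type":"object","properties":{"plan":{"type":"array"},"fingers":{"type":"number"}},"required":["plan"]}

```bash
mkdir -p pics; ls; cat > h.py <<'E'
import numpy as np, cv2, json
from bench import telemetry, viewer, ticket, nets, ctrl
from scipy.spatial.transform import Rotation as R
def rot(q): return R.from_quat([q[1],q[2],q[3],q[0]]).as_matrix()
def cal(c):
    d=viewer.get_calibration(c); o=d["orientation"]
    o=np.array(o,float); Rm=rot(o) if o.size==4 else o.reshape(3,3)
    return np.array(d["K"],float),np.array(d["dist"],float),np.array(d["origin"],float),Rm
def proj(P,c,cc=None):
    K,D,o,Rm=cc or cal(c)
    p=(np.atleast_2d(P)-o)@Rm; p=p*[1,-1,-1]
    return cv2.projectPoints(p.reshape(-1,1,3),np.zeros(3),np.zeros(3),K,D)[0].reshape(-1,2)
def back(uv,c,z,cc=None):
    K,D,o,Rm=cc or cal(c)
    n=cv2.undistortPoints(np.array(uv,float).reshape(-1,1,2),K,D).reshape(-1,2)
    d=np.c_[n[:,0],-n[:,1],-np.ones(len(n))]@Rm.T
    return o+d*((z-o[2])/d[:,2])[:,None]
def snap(c,f,crop=None,s=1):
    im=viewer.camera(c); im=cv2.cvtColor(np.asarray(im),cv2.COLOR_RGB2BGR)
    cv2.imwrite(f"pics/raw_{f}.png",im)
    if crop: l,t,r,b=crop; im=im[t:b,l:r]
    if s!=1: im=cv2.resize(im,None,fx=s,fy=s,interpolation=cv2.INTER_CUBIC)
    cv2.imwrite(f"pics/{f}.png",im)
E
python3 - <<'E'
from h import *
for c in ("scene","top","wrist"):
    K,D,o,Rm=cal(c);print(c,K.round(1).tolist(),D,o.round(3),(-Rm[:,2]).round(3))
    snap(c,c+"0",s=1.5)
print(ctrl.tip_reach)
print(telemetry.get_obs())
E
```

```text
pics
scene [[392.1, 0.0, 247.0], [0.0, 392.1, 185.5], [0.0, 0.0, 1.0]] [0.00294144 0.         0.         0.         0.        ] [ 1.371 -0.03   0.901] [-0.664 -0.03  -0.747]
top [[477.4, 0.0, 256.9], [0.0, 477.4, 189.6], [0.0, 0.0, 1.0]] [-0.12803036  0.          0.          0.          0.        ] [ 0.529 -0.064  1.659] [ 0.065  0.003 -0.998]
wrist [[271.0, 0.0, 254.3], [0.0, 271.0, 194.7], [0.0, 0.0, 1.0]] [-0.05395328  0.          0.          0.          0.        ] [0.082 0.574 0.372] [ 0.295 -0.086 -0.951]
0.008
{'time_s': 0.15, 'q': array([ 1.08672039e+00,  1.81367188e-01,  1.60773662e+00,  3.84990547e-05,
        1.35377888e+00, -2.06311606e-01]), 'dq': array([ 0.00109348, -0.00045251, -0.00423589,  0.00019744, -0.00163865,
        0.00036788]), 'joint_efforts': array([ 7.01146691e-04, -4.45258784e+01, -3.51688671e+01, -3.20351837e-04,
        5.75988845e-03, -3.63104652e-05]), 'eef_pos': array([0.1574647 , 0.55262076, 0.23861304]), 'eef_rot': array([ 2.57853977e-04,  7.98189773e-01,  6.02405736e-01, -5.91533146e-04]), 'wrist_force': array([-0.38384517,  0.29522208,  0.24464859]), 'torque': array([-0.0101862 ,  0.01169734,  0.00462758]), 'opening': 1.0000257824340208}
```

View pics/scene0.png

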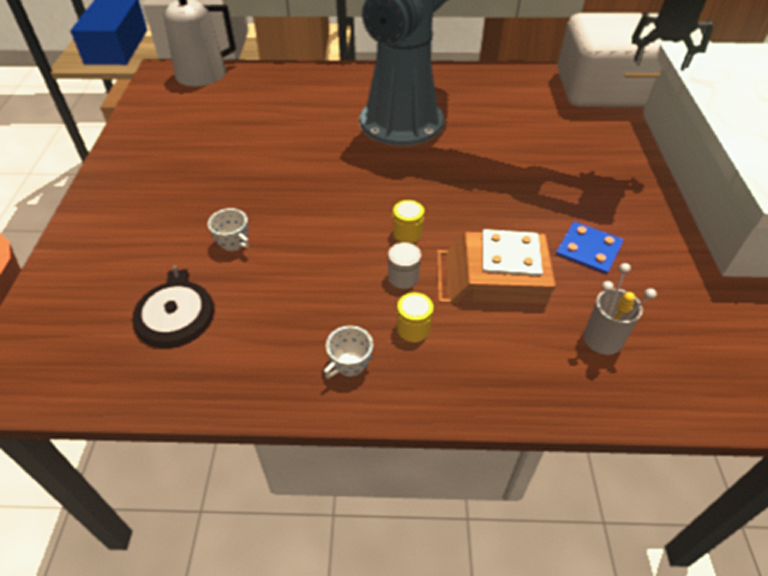

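View pics/top0.png

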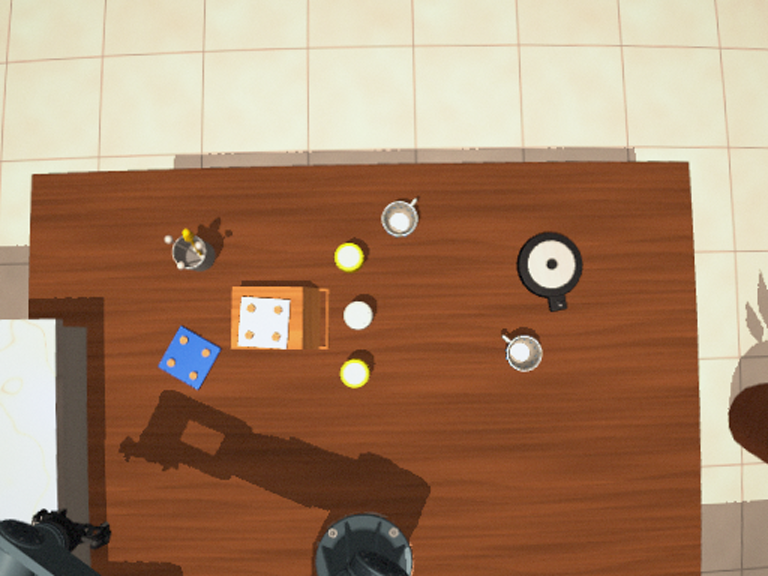

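View pics/wrist0.png

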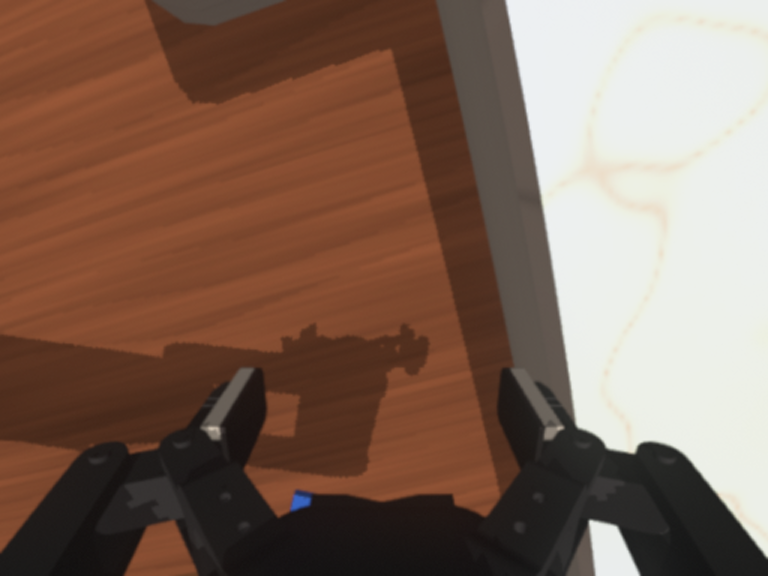

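```bash
python3 - <<'E'
from h import *
im=cv2.imread("pics/raw_top0.png")
c=im[170:280,100:280]; cv2.imwrite("pics/top_c.png",cv2.resize(c,None,fx=4,fy=4,interpolation=cv2.INTER_CUBIC))
im=cv2.imread("pics/raw_scene0.png")
c=im[120:240,210:430]; cv2.imwrite("pics/scene_c.png",cv2.resize(c,None,fx=3.6,fy=3.6,interpolation=cv2.INTER_CUBIC))
for t in("riser","tin_center","trivet_center","cup_a","caddy","kettle_base"):
  for c in("top","scene"):
    print(t,c,[(round(d["score"],2),np.round(d["extent"],1).tolist()) for d in nets.boxes_of(t,c)][:4])
E
```

```text
riser top [(0.71, [154.4, 192.5, 215.7, 234.2])]
riser scene [(0.72, [293.4, 157.3, 369.9, 203.1])]
tin_center top [(0.84, [230.0, 239.2, 244.3, 259.3]), (0.74, [224.0, 162.7, 241.6, 180.9]), (0.67, [228.1, 202.1, 247.9, 217.5])]
tin_center scene [(0.94, [258.8, 160.8, 280.0, 190.6]), (0.92, [263.5, 136.4, 283.6, 159.5]), (0.76, [262.8, 194.8, 289.2, 229.6])]
trivet_center top [(0.9, [108.2, 220.3, 144.8, 260.3]), (0.78, [159.0, 197.9, 194.6, 236.4])]
trivet_center scene [(0.83, [321.7, 152.7, 363.7, 185.2]), (0.78, [372.7, 148.5, 415.3, 182.9])]
cup_a top [(0.62, [253.3, 136.3, 275.6, 157.7]), (0.56, [337.8, 223.7, 361.4, 247.1])]
cup_a scene [(0.74, [137.2, 139.7, 165.5, 162.5]), (0.74, [218.8, 216.3, 247.9, 250.5]), (0.48, [258.8, 161.1, 280.2, 191.0])]
caddy top [(0.88, [109.8, 151.5, 140.7, 182.0])]
caddy scene [(0.88, [390.1, 177.2, 435.9, 236.8])]
kettle_base top [(0.7, [344.2, 152.7, 388.1, 208.0])]
kettle_base scene [(0.68, [86.6, 180.7, 145.2, 237.0])]
```

View pics/top_c.png

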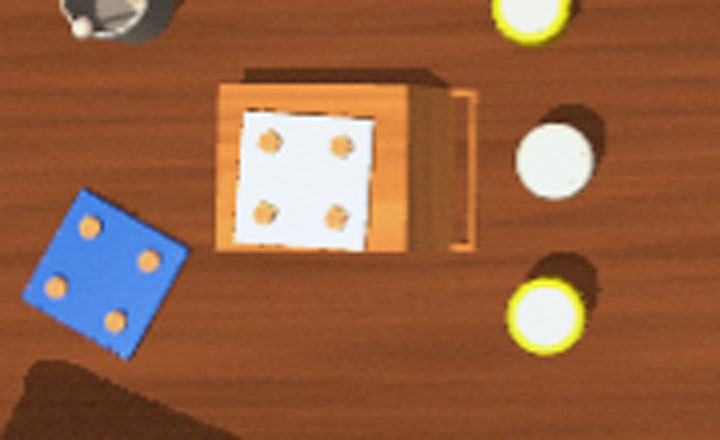

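View pics/scene_c.png

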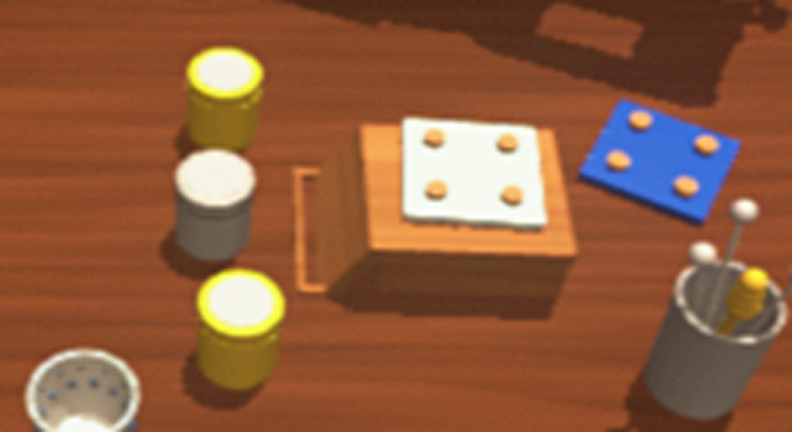

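```bash
cat >> h.py <<'E'
def tb(uvs,z): return back((np.array(uvs,float)+.5)/4-.5+[100,170],"top",z)
def sb(uvs,z): return back((np.array(uvs,float)+.5)/3.6-.5+[210,120],"scene",z)
E
python3 - <<'E'
from h import *
np.set_printoptions(precision=4,suppress=True)
r=tb([(218,84),(409,86),(408,250),(216,250)],.06);print("riser top",r, np.linalg.norm(np.diff(r,axis=0),axis=1))
print("batten",tb([(476,91),(474,250)],.005))
t=tb([(246,112),(374,121),(364,250),(234,242)],.07);print("triv",t,t.mean(0),np.linalg.norm(np.diff(t,axis=0),axis=1))
print("tins",tb([(555,160),(545,316),(531,8)],.07), "blue",tb([(105,273)],.017))
print("scene tins",sb([(215,173)],.07),"triv",sb([(404,118),(537,127),(546,226),(405,220)],.07),sb([(404,118),(537,127),(546,226),(405,220)],.07).mean(0))
print("scene edge", sb([(362,124),(376,249),(577,256)],.06))
bx=lambda e:[((e[0]+e[2])/2,(e[1]+e[3])/2)]
print("cups",back([(399/1.5,218/1.5),(523/1.5,352/1.5)],"top",.065),"caddy",back(bx([109.8,151.5,140.7,182.]),"top",.1))
E
```

```text
riser top [[0.6361 0.2888 0.06  ]
 [0.6318 0.1266 0.06  ]
 [0.4942 0.1288 0.06  ]
 [0.4962 0.2912 0.06  ]] [0.1623 0.1376 0.1624]
batten [[0.63   0.0747 0.005 ]
 [0.4922 0.0781 0.005 ]]
triv [[0.6115 0.2629 0.07  ]
 [0.6023 0.155  0.07  ]
 [0.4949 0.1644 0.07  ]
 [0.5029 0.2737 0.07  ]] [0.5529 0.214  0.07  ] [0.1083 0.1078 0.1096]
tins [[0.5674 0.0041 0.07  ]
 [0.4381 0.0143 0.07  ]
 [0.6948 0.0224 0.07  ]] blue [[0.4764 0.3986 0.017 ]]
scene tins [[0.5614 0.0007 0.07  ]] triv [[0.4932 0.1613 0.07  ]
 [0.5022 0.2718 0.07  ]
 [0.6147 0.2612 0.07  ]
 [0.6105 0.1509 0.07  ]] [0.5552 0.2113 0.07  ]
scene edge [[0.4908 0.1271 0.06  ]
 [0.6328 0.1274 0.06  ]
 [0.6369 0.2837 0.06  ]]
cups [[ 0.7825 -0.0918  0.065 ]
 [ 0.4774 -0.3629  0.065 ]] caddy [[0.7145 0.3773 0.1   ]]
```

```bash
cat >> h.py <<'E'
def go(x,y,z,ang=-0.02):
    "shift (mm) and turn (deg) in tool axes to reach tool-down pose with tool x along (cos,sin)(ang)"
    o=telemetry.get_obs(); p=np.array(o["eef_pos"]); T=rot(o["eef_rot"])
    cx=np.array([np.cos(ang),np.sin(ang),0]); cz=np.array([0,0,-1.]); G=np.c_[cx,np.cross(cz,cx),cz]
    s=T.T@(np.array([x,y,z])-p); r=R.from_matrix(T.T@G).as_rotvec(degrees=True)
    print("t",round(o["time_s"],2),"p",p.round(4),"F",np.round(o["wrist_force"],1),"op",round(o["opening"],3))
    print("shift",s.round(4).tolist(),"turn",r.round(2).tolist())
E
python3 -c "
from h import *
go(.566,.003,.15)"
```

```text
t 0.75 p [0.1577 0.553  0.2393] F [-0.1  0.2  0.3] op 1.002
shift [-0.4169, 0.5435, 0.0893] turn [-0.0, -0.0, 75.23]
```

Call:
step_arm(
  plan=[
    [[-0.417, 0.5435, 0.089], [0, 0, 75.2]],
    [[-0.417, 0.5435, 0.089], [0, 0, 75.2]],
    [[-0.417, 0.5435, 0.089], [0, 0, 75.2]],
    [[-0.417, 0.5435, 0.089], [0, 0, 75.2]],
    [[-0.417, 0.5435, 0.089], [0, 0, 75.2]],
  ],
  fingers=100,
)

```text
time_s: 1.25
eef_pos: [0.3063, 0.3524, 0.2071]
eef_rot: [-0.0, 0.964, 0.265, 0.0]
wrist_force: [0.6, -0.0, -0.5]
opening: 1.002
```

```bash
python3 -c "
from h import *
go(.566,.003,.15)"
```

```text
t 1.25 p [0.3063 0.3524 0.2071] F [ 0.6 -0.  -0.5] op 1.002
shift [0.0442, 0.4331, 0.0572] turn [-0.02, -0.05, 31.94]
```

Call:
step_arm(
  plan=[
    [[0.044, 0.433, 0.057], [0, 0, 31.9]],
    [[0.044, 0.433, 0.057], [0, 0, 31.9]],
    [[0.044, 0.433, 0.057], [0, 0, 31.9]],
    [[0.044, 0.433, 0.057], [0, 0, 31.9]],
    [[0.044, 0.433, 0.057], [0, 0, 31.9]],
  ],
)

```text
time_s: 1.75
eef_pos: [0.4554, 0.1539, 0.1748]
eef_rot: [-0.0, 1.0, -0.009, 0.001]
wrist_force: [0.5, 0.1, 0.4]
opening: 1.0
```

```bash
python3 -c "
from h import *
go(.566,.003,.15)"
```

```text
t 1.75 p [0.4554 0.1539 0.1748] F [0.5 0.1 0.4] op 1.0
shift [0.1131, 0.149, 0.0248] turn [-0.02, -0.06, 0.17]
```

Call:
step_arm(
  plan=[
    [[0.113, 0.149, 0.025], [0, 0, 0]],
    [[0.113, 0.149, 0.025], [0, 0, 0]],
    [[0.113, 0.149, 0.025], [0, 0, 0]],
    [[0.113, 0.149, 0.025], [0, 0, 0]],
    [[0.113, 0.149, 0.025], [0, 0, 0]],
  ],
)

```text
time_s: 2.25
eef_pos: [0.5675, 0.0008, 0.1491]
eef_rot: [0.001, 1.0, -0.009, 0.0]
wrist_force: [0.2, 0.6, 0.1]
opening: 1.006
```

```bash
python3 -c "
from h import *
go(.566,.003,.035)
snap('wrist','w1',s=1.5)
print(proj([[.566,.003,.07],[.566,.003,0]],'wrist')*1.5)"
```

```text
t 2.25 p [0.5675 0.0008 0.1491] F [0.2 0.6 0.1] op 1.006
shift [-0.0017, -0.0023, 0.1141] turn [0.07, -0.06, 0.09]
[[380.59165731 308.65621817]
 [380.91159422 274.92488507]]
```

View pics/w1.png

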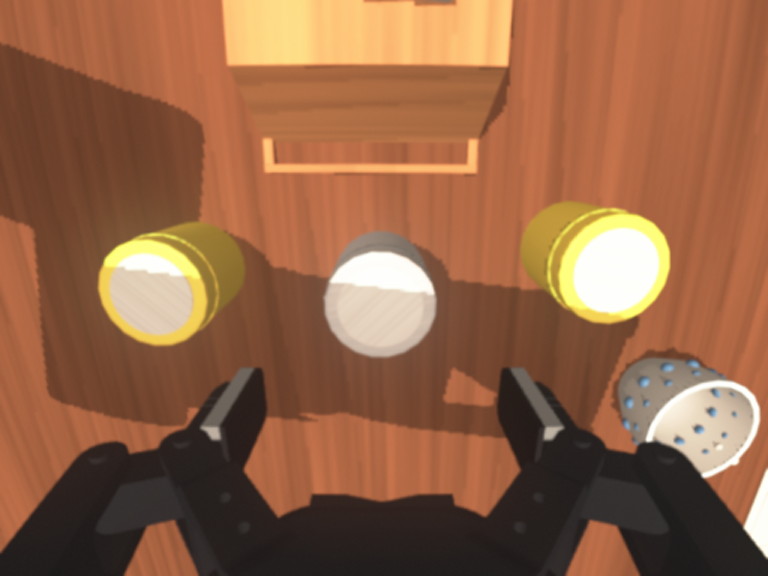

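The silver tin (lid at 380,302) sits between two yellow look-alikes (155,290 and 610,265). It is the only one that isn't yellow and it stands before the slope, so it is the one meant. I'll descend on it.

Call:
step_arm(
  plan=[
    [[-0.0015, -0.004, 0.04], [0, 0, 0]],
    [[-0.0015, -0.004, 0.08], [0, 0, 0]],
    [[-0.0015, -0.004, 0.113], [0, 0, 0]],
    [[-0.0015, -0.004, 0.113], [0, 0, 0]],
  ],
)

```text
time_s: 2.7
eef_pos: [0.559, 0.0111, 0.0322]
eef_rot: [-0.001, 1.0, -0.006, -0.005]
wrist_force: [-1.3, 0.3, -0.7]
opening: 1.003
```

Call:
step_arm(
  plan=[
    [[0, 0, 0], [0, 0, 0]],
    [[0, 0, 0], [0, 0, 0]],
    [[0, 0, 0], [0, 0, 0]],
    [[0, 0, 0], [0, 0, 0]],
    [[0, 0, 0], [0, 0, 0]],
  ],
  fingers=0,
)

```text
time_s: 3.2
eef_pos: [0.5659, 0.0092, 0.0394]
eef_rot: [0.0, 1.0, -0.007, 0.002]
wrist_force: [-0.4, 1.6, 7.7]
opening: 0.732
```

Call:
step_arm(
  plan=[
    [[0, 0, -0.01], [0, 0, 0]],
    [[0, 0, -0.03], [0, 0, 0]],
    [[0, 0, -0.06], [0, 0, 0]],
    [[0, 0, -0.06], [0, 0, 0]],
  ],
)

```text
time_s: 3.6
eef_pos: [0.5669, 0.0086, 0.1014]
eef_rot: [0.001, 1.0, -0.007, 0.004]
wrist_force: [1.5, 0.9, -2.1]
opening: 0.736
```

```bash
python3 -c "
from h import *
go(.558,-.126,.097)
snap('wrist','w2')
snap('scene','s2',crop=[200,80,420,260],s=3.5)"
```

```text
t 3.6 p [0.5669 0.0086 0.1014] F [ 1.5  0.9 -2.1] op 0.736
shift [-0.0071, 0.1347, 0.0045] turn [0.08, -0.46, 0.36]
```

View pics/s2.png

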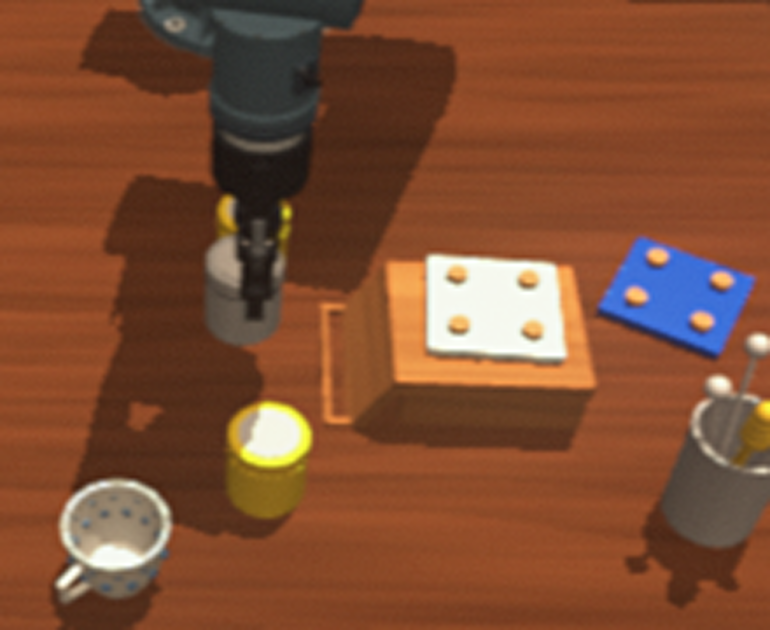

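View pics/w2.png

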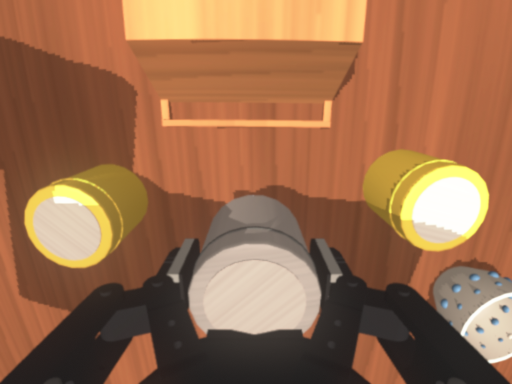

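Call:
step_arm(
  plan=[
    [[-0.003, 0.04, 0], [0, -0.2, 0.3]],
    [[-0.007, 0.08, 0], [0, -0.4, 0.3]],
    [[-0.007, 0.115, 0], [0, -0.4, 0.3]],
    [[-0.007, 0.135, 0], [0, -0.4, 0.3]],
    [[-0.007, 0.135, 0], [0, -0.4, 0.3]],
  ],
)

```text
time_s: 4.2
eef_pos: [0.5538, -0.1282, 0.095]
eef_rot: [-0.0, 1.0, -0.011, -0.005]
wrist_force: [-0.6, 0.5, -3.0]
opening: 0.735
```

Call:
step_arm(
  plan=[
    [[0, 0, 0.025], [0, 0, 0]],
    [[0, 0, 0.045], [0, 0, 0]],
    [[0, 0, 0.054], [0, 0, 0]],
    [[0, 0, 0.056], [0, 0, 0]],
    [[0, 0, 0.056], [0, 0, 0]],
  ],
)

```text
time_s: 4.7
eef_pos: [0.5538, -0.1247, 0.0399]
eef_rot: [-0.001, 1.0, -0.009, -0.004]
wrist_force: [0.2, -0.2, -3.2]
opening: 0.732
```

```bash
python3 -c "
from h import *
go(.558,-.126,.040)"
```

```text
t 4.7 p [ 0.5538 -0.1247  0.0399] F [ 0.2 -0.2 -3.2] op 0.732
shift [0.0042, 0.0013, -0.0002] turn [-0.05, 0.52, 0.1]
```

Call:
step_arm(
  plan=[
    [[0, 0, 0.001], [0, 0.5, 0]],
    [[0, 0, 0.002], [0, 0.5, 0]],
    [[0, 0, 0.002], [0, 0.5, 0]],
  ],
)

```text
time_s: 5.0
eef_pos: [0.5548, -0.1254, 0.0393]
eef_rot: [-0.0, 1.0, -0.009, 0.001]
wrist_force: [-1.4, 1.3, 4.8]
opening: 0.73
```

Call:
step_arm(
  plan=[
    [[0, 0, -0.0005], [0, 0, 0]],
    [[0, 0, -0.0005], [0, 0, 0]],
    [[0, 0, -0.0005], [0, 0, 0]],
    [[0, 0, -0.0005], [0, 0, 0]],
  ],
  fingers=100,
)

```text
time_s: 5.4
eef_pos: [0.5546, -0.1258, 0.0391]
eef_rot: [0.0, 1.0, -0.01, 0.001]
wrist_force: [0.8, 0.4, -0.5]
opening: 0.999
```

Call:
step_arm(
  plan=[
    [[0, 0, -0.02], [0, 0, 0]],
    [[0, 0, -0.05], [0, 0, 0]],
    [[0, 0, -0.1], [0, 0, 0]],
    [[0, 0, -0.12], [0, 0, 0]],
    [[0, 0, -0.12], [0, 0, 0]],
  ],
)

```text
time_s: 5.9
eef_pos: [0.5569, -0.1268, 0.1635]
eef_rot: [0.002, 1.0, -0.009, 0.005]
wrist_force: [0.2, 0.6, -0.6]
opening: 0.999
```

```bash
python3 -c "
from h import *
snap('wrist','w3',s=1.5)
snap('top','t3',crop=[100,100,300,300],s=3)
go(.557,.32,.16); print(ctrl.tip_reach)"
```

```text
t 6.0 p [ 0.5543 -0.1257  0.1591] F [-1.  -0.4 -0.5] op 0.998
shift [-0.0058, -0.4457, -0.001] turn [0.01, -0.13, 0.05]
0.008
```

View pics/w3.png

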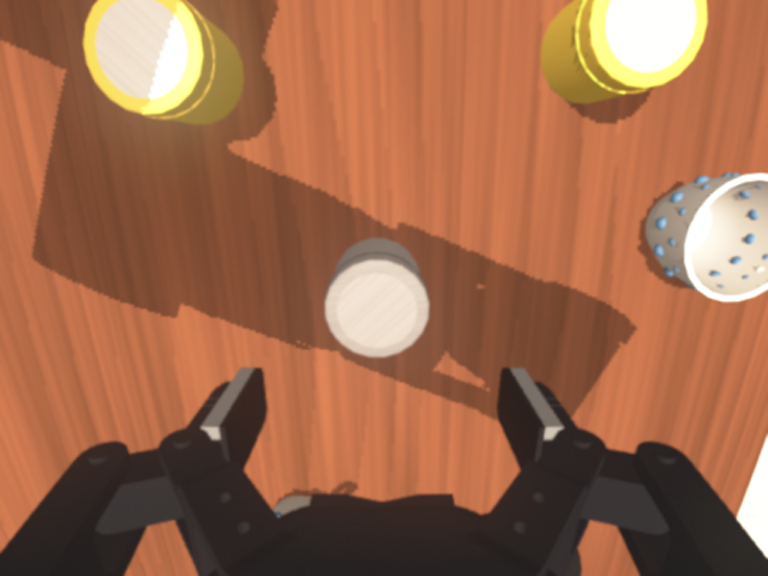

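View pics/t3.png

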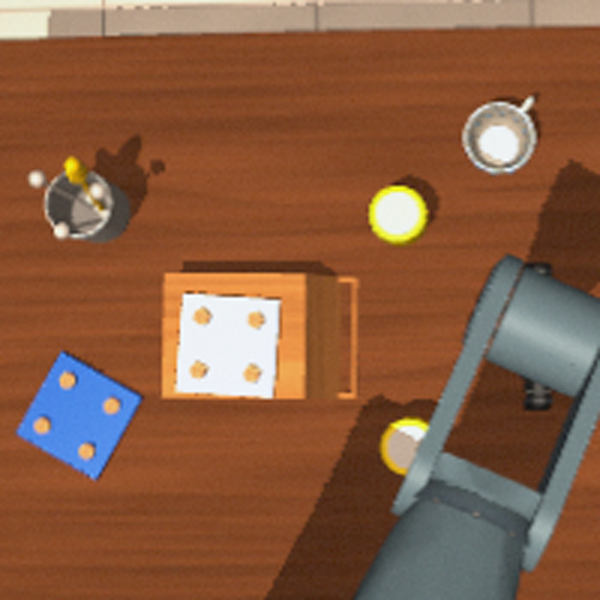

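Call:
step_arm(
  plan=[
    [[0, -0.05, -0.02], [0, 0, 0]],
    [[0, -0.1, -0.02], [0, 0, 0]],
    [[0, -0.15, -0.02], [0, 0, 0]],
    [[0, -0.2, -0.02], [0, 0, 0]],
    [[0, -0.25, -0.02], [0, 0, 0]],
  ],
  fingers=60,
)

```text
time_s: 6.5
eef_pos: [0.5575, 0.1225, 0.1769]
eef_rot: [0.0, 1.0, -0.01, -0.001]
wrist_force: [0.5, 1.1, 0.8]
opening: 0.603
```

```bash
python3 -c "
from h import *
go(.557,.315,.16); print(ctrl.tip_reach)"
```

```text
t 6.5 p [0.5575 0.1225 0.1769] F [0.5 1.1 0.8] op 0.603
shift [-0.0042, -0.1925, 0.0169] turn [0.01, 0.1, 0.03]
0.008
```

Call:
step_arm(
  plan=[
    [[-0.003, -0.05, 0.0], [0, 0, 0]],
    [[-0.003, -0.1, 0.0], [0, 0, 0]],
    [[-0.003, -0.15, 0.0], [0, 0, 0]],
    [[-0.003, -0.185, 0.0], [0, 0, 0]],
    [[-0.003, -0.185, 0.0], [0, 0, 0]],
  ],
)

```text
time_s: 7.0
eef_pos: [0.5575, 0.3098, 0.1764]
eef_rot: [-0.0, 1.0, -0.007, -0.001]
wrist_force: [-0.1, -0.6, -0.7]
opening: 0.602
```

```bash
python3 -c "
from h import *
go(.556,.303,.071)"
```

```text
t 7.0 p [0.5575 0.3098 0.1764] F [-0.1 -0.6 -0.7] op 0.602
shift [-0.0012, 0.0068, 0.1054] turn [-0.01, 0.1, 0.34]
```

Call:
step_arm(
  plan=[
    [[-0.001, 0, 0.04], [0, 0, 0.3]],
    [[-0.001, 0, 0.08], [0, 0, 0.3]],
    [[-0.001, 0, 0.1], [0, 0, 0.3]],
    [[-0.001, 0, 0.105], [0, 0, 0.3]],
    [[-0.001, 0, 0.105], [0, 0, 0.3]],
  ],
)

```text
time_s: 7.5
eef_pos: [0.5576, 0.3046, 0.0722]
eef_rot: [0.001, 1.0, -0.012, -0.001]
wrist_force: [0.2, -0.4, 0.0]
opening: 0.603
```

```bash
python3 -c "
from h import *
go(.556,.19,.071)
snap('scene','s4',crop=[270,90,430,210],s=5)
snap('wrist','w4')
"
```

```text
t 7.5 p [0.5576 0.3046 0.0722] F [ 0.2 -0.4  0. ] op 0.603
shift [0.0012, 0.1146, 0.0014] turn [0.08, 0.1, -0.28]
```

View pics/s4.png

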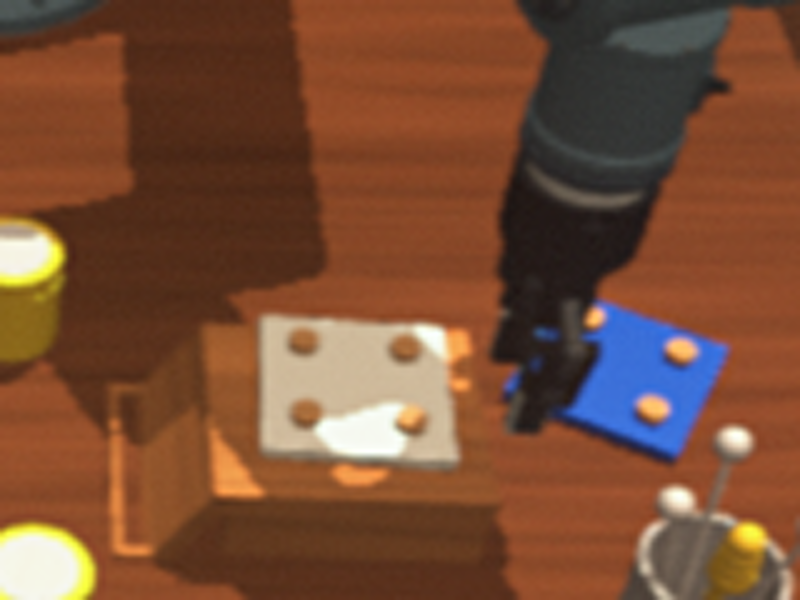

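View pics/w4.png

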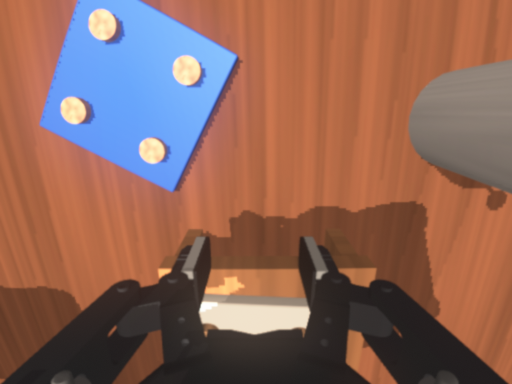

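```bash
python3 -c "
from h import *
for x in(.585,.597):
  for z in(.055,.06,.065,.07): print(x,z,(proj([[x,.293,z],[x,.315,z]],'scene')-[270,90])*5)
"
```

```text
0.585 0.055 [[498.03635036 442.35505811]
 [536.13569716 442.9027055 ]]
0.585 0.06 [[499.94004964 436.52658576]
 [538.16568267 437.0724213 ]]
0.585 0.065 [[501.85631349 430.65975197]
 [540.20907536 431.20373862]]
0.585 0.07 [[503.78526706 424.7541757 ]
 [542.26600885 425.29627581]]
0.597 0.055 [[501.69043485 457.59236377]
 [540.05967374 458.15331029]]
0.597 0.06 [[503.61952595 451.77319492]
 [542.11684543 452.33236678]]
0.597 0.065 [[505.56143812 445.91545773]
 [544.18769881 446.47281775]]
0.597 0.07 [[507.51629994 440.01876647]
 [546.27237119 440.57427681]]
```

Call:
step_arm(
  plan=[
    [[-0.001, 0.007, 0], [0, 0, -0.3]],
    [[-0.001, 0.0135, 0], [0, 0, -0.3]],
    [[-0.001, 0.0135, 0.002], [0, 0, -0.3]],
    [[-0.001, 0.0135, 0.004], [0, 0, -0.3]],
    [[-0.001, 0.0135, 0.004], [0, 0, -0.3]],
  ],
)

```text
time_s: 8.1
eef_pos: [0.5572, 0.2922, 0.0699]
eef_rot: [0.0, 1.0, -0.01, 0.001]
wrist_force: [1.0, 0.7, -0.5]
opening: 0.602
```

Call:
step_arm(
  plan=[
    [[0, 0, 0.001], [0, 0, 0]],
    [[0, 0, 0.002], [0, 0, 0]],
    [[0, 0, 0.002], [0, 0, 0]],
  ],
)

```text
time_s: 8.4
eef_pos: [0.5572, 0.2924, 0.0678]
eef_rot: [0.0, 1.0, -0.009, 0.001]
wrist_force: [-0.2, 0.6, 0.2]
opening: 0.602
```

Call:
step_arm(
  plan=[
    [[0, 0, 0.001], [0, 0, 0]],
    [[0, 0, 0.002], [0, 0, 0]],
    [[0, 0, 0.002], [0, 0, 0]],
  ],
)

```text
time_s: 8.7
eef_pos: [0.5572, 0.2922, 0.0659]
eef_rot: [0.0, 1.0, -0.009, 0.001]
wrist_force: [-0.4, 0.2, 0.4]
opening: 0.599
```

Call:
step_arm(
  plan=[
    [[0, 0, 0.001], [0, 0, 0]],
    [[0, 0, 0.002], [0, 0, 0]],
    [[0, 0, 0.002], [0, 0, 0]],
  ],
)

```text
time_s: 9.0
eef_pos: [0.5576, 0.2923, 0.0647]
eef_rot: [-0.0, 1.0, -0.009, 0.001]
wrist_force: [-0.7, -0.3, 5.0]
opening: 0.598
```

Call:
step_arm(
  plan=[
    [[0, 0, -0.0045], [0, 0, 0]],
    [[0, 0.008, -0.0045], [0, 0, 0]],
    [[0, 0.016, -0.0045], [0, 0, 0]],
    [[0, 0.024, -0.0045], [0, 0, 0]],
    [[0, 0.032, -0.0045], [0, 0, 0]],
  ],
)

```text
time_s: 9.5
eef_pos: [0.5568, 0.2595, 0.0686]
eef_rot: [-0.0, 1.0, -0.01, 0.001]
wrist_force: [-0.8, 1.8, 0.1]
opening: 0.597
```

Call:
step_arm(
  plan=[
    [[0, 0.01, 0], [0, 0, 0]],
    [[0, 0.02, 0], [0, 0, 0]],
    [[0, 0.03, 0], [0, 0, 0]],
    [[0, 0.04, 0], [0, 0, 0]],
    [[0, 0.04, 0], [0, 0, 0]],
  ],
)

```text
time_s: 10.0
eef_pos: [0.5559, 0.2185, 0.0684]
eef_rot: [0.0, 1.0, -0.01, 0.001]
wrist_force: [0.3, -0.5, -0.5]
opening: 0.603
```

```bash
python3 -c "
from h import *
go(.556,.19,.069)
snap('scene','s5',crop=[270,90,430,210],s=5)
snap('top','t5',crop=[140,160,280,265],s=5)
"
```

```text
t 10.0 p [0.5559 0.2185 0.0684] F [ 0.3 -0.5 -0.5] op 0.603
shift [0.0006, 0.0285, -0.0005] turn [0.05, -0.07, -0.02]
```

View pics/s5.png

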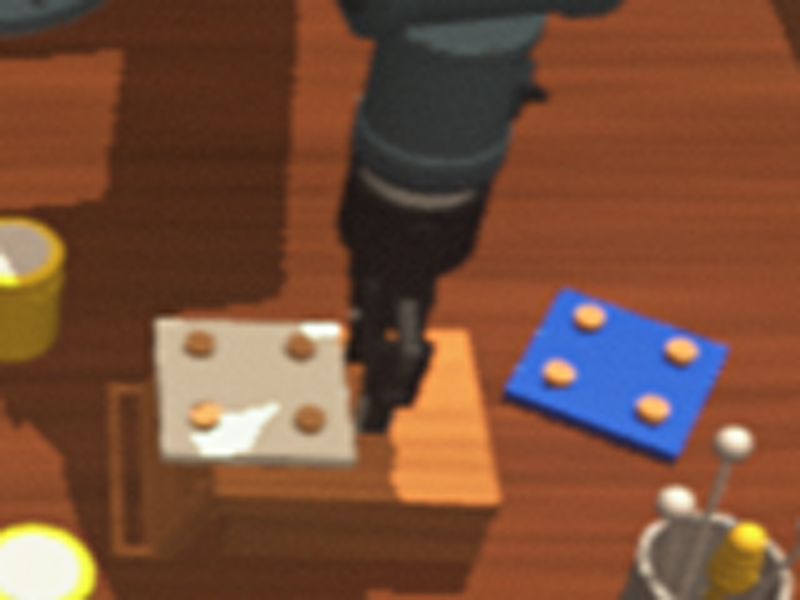

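View pics/t5.png

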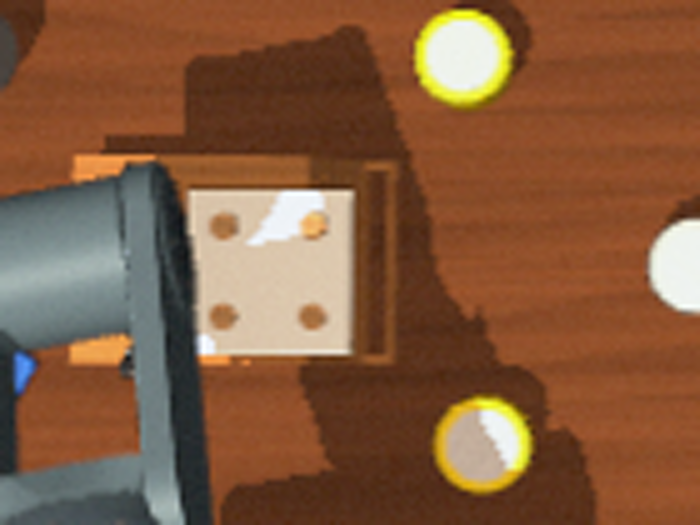

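```bash
python3 -c "
from h import *
print(back((np.array([(355,190),(355,354),(188,190)])+.5)/5-.5+[140,160],'top',.07))"
```

```text
[[0.60897648 0.09632559 0.07      ]
 [0.49973704 0.0975585  0.07      ]
 [0.61077091 0.20853743 0.07      ]]
```

Call:
step_arm(
  plan=[
    [[0, 0.006, 0], [0, 0, 0]],
    [[0, 0.012, 0], [0, 0, 0]],
    [[0, 0.018, 0], [0, 0, 0]],
    [[0, 0.024, 0], [0, 0, 0]],
    [[0, 0.027, 0], [0, 0, 0]],
  ],
)

```text
time_s: 10.6
eef_pos: [0.5555, 0.1927, 0.0686]
eef_rot: [0.0, 1.0, -0.01, 0.001]
wrist_force: [0.1, 1.7, -0.1]
opening: 0.602
```

```bash
python3 -c "
from h import *
go(.556,.19,.069)
snap('scene','s6',crop=[270,90,430,210],s=5)
"
```

```text
t 10.6 p [0.5555 0.1927 0.0686] F [ 0.1  1.7 -0.1] op 0.602
shift [0.0006, 0.0026, -0.0004] turn [0.0, -0.1, 0.03]
```

View pics/s6.png

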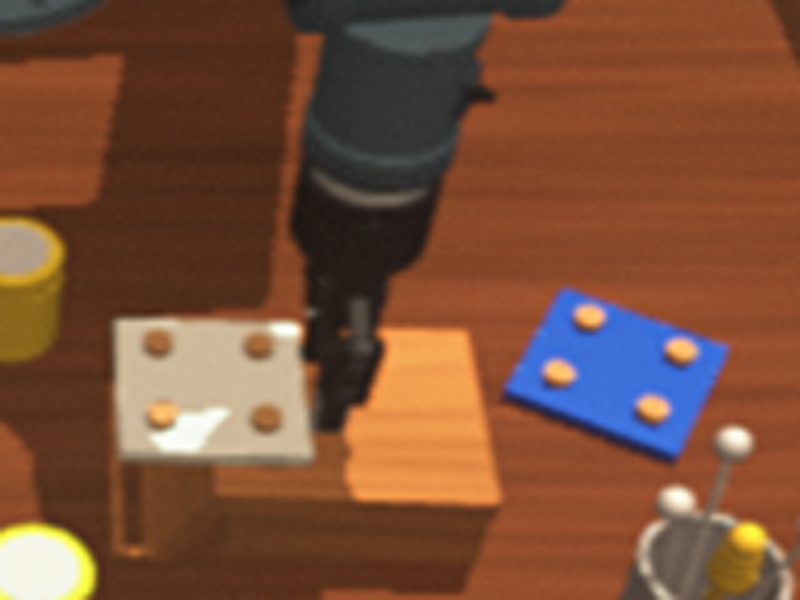

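Still flat. I'll push a few more mm, slowly, then draw back.

Call:
step_arm(
  plan=[
    [[0, 0.002, 0], [0, 0, 0]],
    [[0, 0.0035, 0], [0, 0, 0]],
    [[0, 0.0035, 0], [0, 0, 0]],
    [[0, -0.02, 0], [0, 0, 0]],
    [[0, -0.03, 0], [0, 0, 0]],
  ],
)

```text
time_s: 11.15
eef_pos: [0.5561, 0.2242, 0.0686]
eef_rot: [-0.0, 1.0, -0.009, 0.001]
wrist_force: [-0.2, -0.4, -0.9]
opening: 0.598
```

```bash
python3 -c "
from h import *
go(.556,.19,.069)
snap('scene','s7',crop=[270,90,430,210],s=5)
"
```

```text
t 11.15 p [0.5561 0.2242 0.0686] F [-0.2 -0.4 -0.9] op 0.598
shift [0.0006, 0.0341, -0.0004] turn [-0.0, -0.11, 0.08]
```

View pics/s7.png

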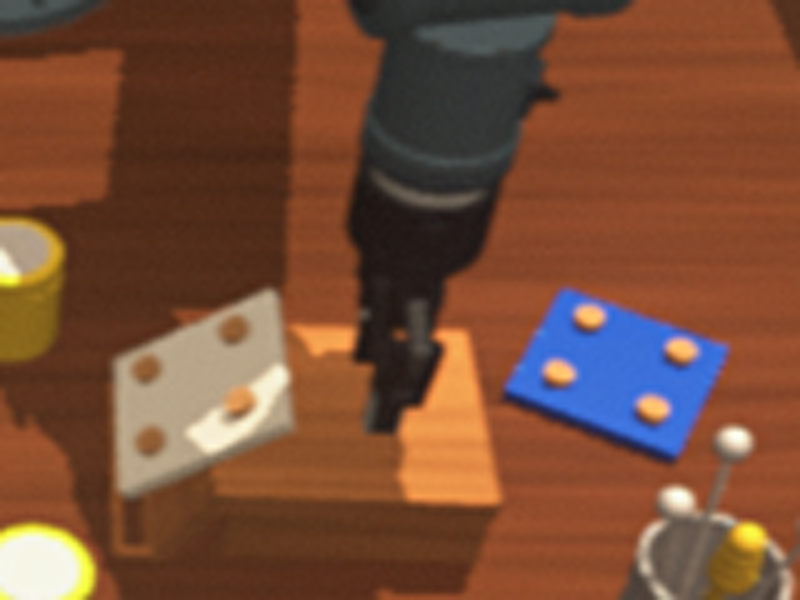

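It is tipping now; I'll wait for it to settle.

Call:
step_arm(
  plan=[
    [[0, 0, 0], [0, 0, 0]],
    [[0, 0, 0], [0, 0, 0]],
    [[0, 0, 0], [0, 0, 0]],
    [[0, 0, 0], [0, 0, 0]],
    [[0, 0, 0], [0, 0, 0]],
  ],
)

```text
time_s: 11.7
eef_pos: [0.5561, 0.2228, 0.0686]
eef_rot: [0.0, 1.0, -0.01, 0.001]
wrist_force: [0.6, -0.4, 0.0]
opening: 0.596
```

```bash
python3 -c "
from h import *
go(.556,.19,.069)
snap('scene','s8',crop=[270,90,430,210],s=5)
snap('top','t8',crop=[140,160,280,265],s=5)
"
```

```text
t 11.7 p [0.5561 0.2228 0.0686] F [ 0.6 -0.4  0. ] op 0.596
shift [0.0005, 0.0328, -0.0004] turn [0.01, -0.1, 0.03]
```

View pics/s8.png

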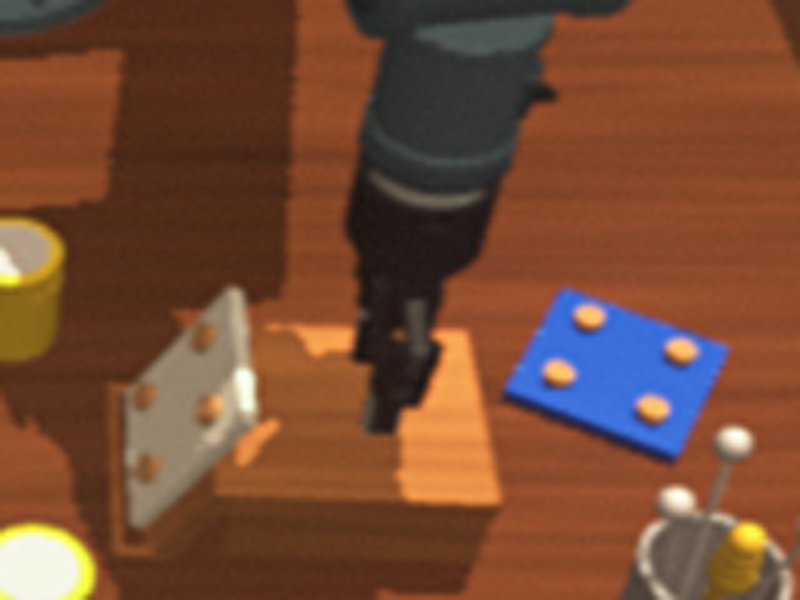

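View pics/t8.png

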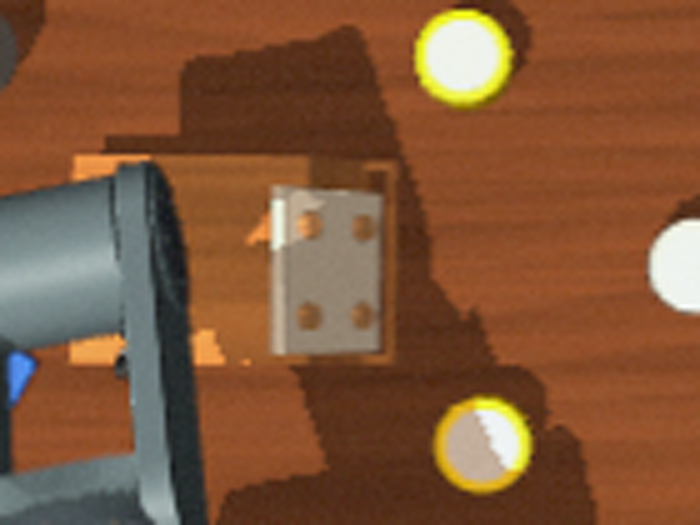

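Call:
step_arm(
  plan=[
    [[0, 0, -0.013], [0, 0, 0]],
    [[0, 0.01, -0.013], [0, 0, 0]],
    [[0, 0.02, -0.013], [0, 0, 0]],
    [[0, 0.03, -0.013], [0, 0, 0]],
    [[0, 0.04, -0.013], [0, 0, 0]],
  ],
)

```text
time_s: 12.3
eef_pos: [0.555, 0.182, 0.0814]
eef_rot: [0.0, 1.0, -0.01, 0.001]
wrist_force: [-0.4, -0.0, -0.5]
opening: 0.598
```

Call:
step_arm(
  plan=[
    [[0, 0.01, 0], [0, 0, 0]],
    [[0, 0.02, 0], [0, 0, 0]],
    [[0, 0.03, 0], [0, 0, 0]],
    [[0, 0.04, 0], [0, 0, 0]],
    [[0, 0.05, 0], [0, 0, 0]],
  ],
)

```text
time_s: 12.8
eef_pos: [0.5543, 0.1325, 0.0816]
eef_rot: [0.0, 1.0, -0.009, 0.001]
wrist_force: [0.2, 1.4, 0.2]
opening: 0.599
```

```bash
python3 -c "
from h import *
go(.556,.1,.081)
snap('scene','s9',crop=[270,90,430,210],s=5)
"
```

```text
t 12.8 p [0.5543 0.1325 0.0816] F [0.2 1.4 0.2] op 0.599
shift [0.0023, 0.0324, 0.0006] turn [0.0, -0.1, 0.06]
```

View pics/s9.png

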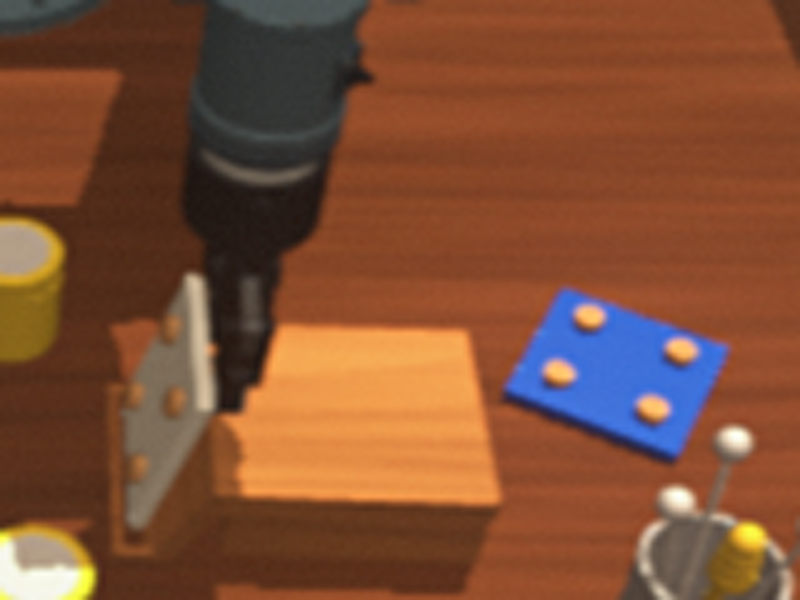

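Call:
step_arm(
  plan=[
    [[0.001, 0.006, 0], [0, 0, 0]],
    [[0.002, 0.012, 0], [0, 0, 0]],
    [[0.002, 0.018, 0], [0, 0, 0]],
    [[0.002, 0.024, 0], [0, 0, 0]],
    [[0.002, 0.03, 0], [0, 0, 0]],
  ],
)

```text
time_s: 13.35
eef_pos: [0.5557, 0.1028, 0.0816]
eef_rot: [0.0, 1.0, -0.009, 0.001]
wrist_force: [0.3, -0.7, -1.1]
opening: 0.601
```

```bash
python3 -c "
from h import *
go(.556,.1,.081)
snap('scene','s10',crop=[220,90,380,210],s=5)
"
```

```text
t 13.35 p [0.5557 0.1028 0.0816] F [ 0.3 -0.7 -1.1] op 0.601
shift [0.0004, 0.0028, 0.0006] turn [0.0, -0.09, 0.07]
```

View pics/s10.png

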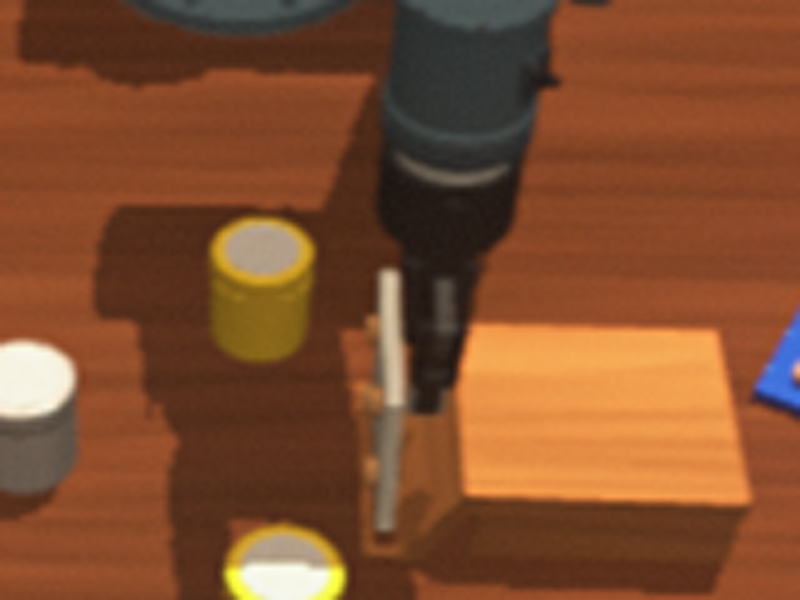

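Nearly upright; onward slowly.

Call:
step_arm(
  plan=[
    [[0, 0.005, 0], [0, 0, 0]],
    [[0, 0.01, 0], [0, 0, 0]],
    [[0, 0.015, 0], [0, 0, 0]],
    [[0, 0.02, 0], [0, 0, 0]],
    [[0, 0.02, 0], [0, 0, 0]],
  ],
)

```text
time_s: 13.9
eef_pos: [0.5554, 0.0826, 0.0816]
eef_rot: [0.0, 1.0, -0.01, 0.001]
wrist_force: [-0.9, -0.1, -0.6]
opening: 0.598
```

```bash
python3 -c "
from h import *
go(.556,.1,.081)
snap('scene','s11',crop=[220,90,380,210],s=5)
"
```

```text
t 13.9 p [0.5554 0.0826 0.0816] F [-0.9 -0.1 -0.6] op 0.598
shift [0.0002, -0.0174, 0.0006] turn [0.01, -0.1, 0.02]
```

View pics/s11.png

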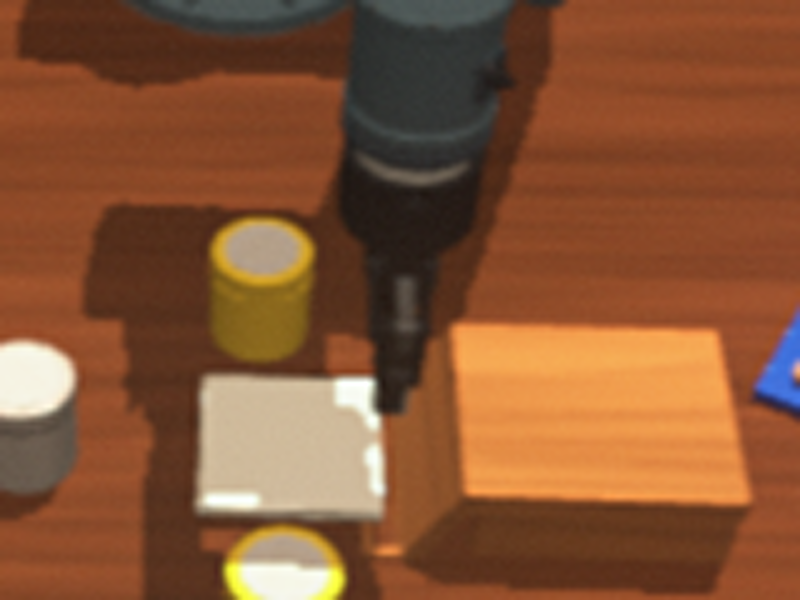

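Call:
step_arm(
  plan=[
    [[0, 0, -0.04], [0, 0, 0]],
    [[0, 0, -0.08], [0, 0, 0]],
    [[0, 0.05, -0.08], [0, 0, 0]],
    [[0, 0.1, -0.08], [0, 0, 0]],
    [[0, 0.15, -0.08], [0, 0, 0]],
  ],
  fingers=100,
)

```text
time_s: 14.45
eef_pos: [0.5525, -0.0677, 0.1624]
eef_rot: [0.0, 1.0, -0.009, 0.002]
wrist_force: [-0.1, -0.3, -0.1]
opening: 0.999
```

Call:
step_arm(
  plan=[
    [[0, 0.04, 0], [0, 0, 0]],
    [[0, 0.058, 0], [0, 0, 0]],
    [[0, 0.058, 0], [0, 0, 0]],
    [[0, 0.058, 0], [0, 0, 0]],
  ],
)

```text
time_s: 14.85
eef_pos: [0.5511, -0.1245, 0.1615]
eef_rot: [-0.0, 1.0, -0.01, 0.001]
wrist_force: [-0.1, -0.2, 0.3]
opening: 1.0
```

```bash
python3 -c "
from h import *
go(.556,-.13,.081)
snap('wrist','w12',s=1.5)
cc=cal('wrist')
print(cc[2], 'tin?',proj([[.555,-.13,.07],[.555,-.13,0]],'wrist')*1.5)
snap('top','t12',crop=[180,140,320,245],s=5)
snap('scene','s12',crop=[190,120,350,240],s=5)
"
```

```text
t 14.85 p [ 0.5511 -0.1245  0.1615] F [-0.1 -0.2  0.3] op 1.0
shift [0.0049, 0.0055, 0.0805] turn [-0.04, -0.08, 0.01]
[ 0.55308939 -0.04491753  0.29541392] tin? [[387.08924228 311.18148126]
 [385.81109253 278.45994895]]
```

View pics/w12.png

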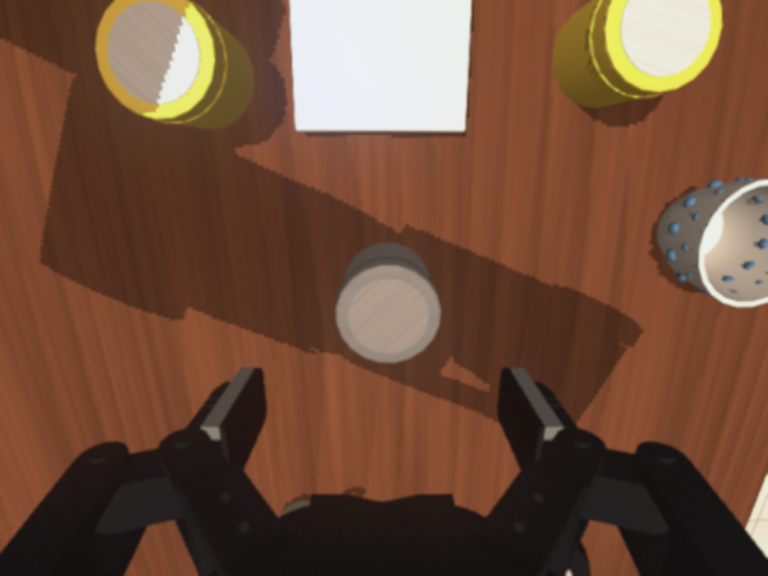

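View pics/t12.png

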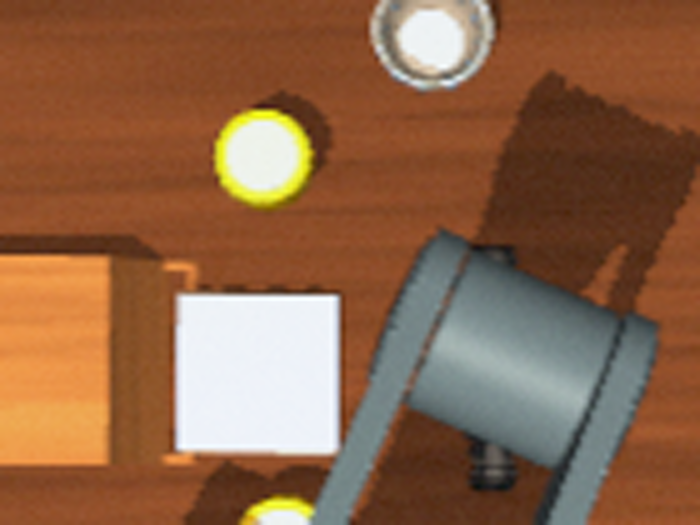

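View pics/s12.png

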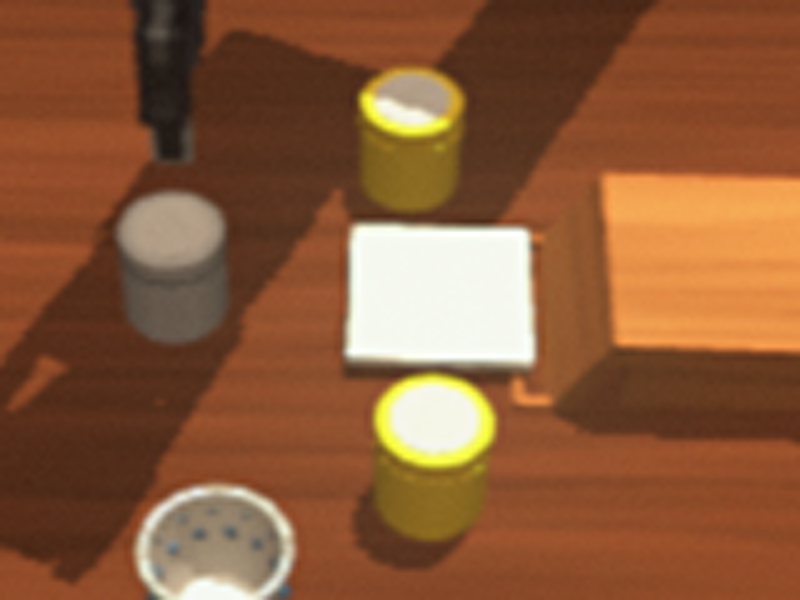

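```bash
python3 -c "
from h import *
a=back((np.array([(175,294),(339,294),(340,453),(177,455)])+.5)/5-.5+[180,140],'top',.017);print(a,a.mean(0))
a=back((np.array([(349,226),(529,228),(534,360),(347,359)])+.5)/5-.5+[190,120],'scene',.017);print(a.mean(0))
w=np.array([[388,313]])/1.5
print('tin',back(w,'wrist',.07)); print('trivet front corners wrist',back(np.array([[297,130],[465,130]])/1.5,'wrist',.017))
t=back(w,'wrist',.07)[0]
go(t[0],t[1],.0395)
"
```

```text
[[ 0.60864851  0.08788058  0.017     ]
 [ 0.60680452 -0.02525949  0.017     ]
 [ 0.49753209 -0.02427365  0.017     ]
 [ 0.4978497   0.08780413  0.017     ]] [0.5527087  0.03153789 0.017     ]
[0.55262535 0.02735713 0.017     ]
tin [[ 0.55565797 -0.13072858  0.07      ]]
trivet front corners wrist [[ 0.499244   -0.02415997  0.017     ]
 [ 0.6074235  -0.02601582  0.017     ]]
t 15.0 p [ 0.5513 -0.1233  0.1615] F [0.8 0.  0.2] op 1.001
shift [0.0043, 0.0074, 0.122] turn [-0.02, -0.08, 0.15]
```

Call:
step_arm(
  plan=[
    [[0.0043, 0.0074, 0.03], [0, 0, 0]],
    [[0.0043, 0.0074, 0.065], [0, 0, 0]],
    [[0.0043, 0.0074, 0.1], [0, 0, 0]],
    [[0.0043, 0.0074, 0.122], [0, 0, 0]],
    [[0.0043, 0.0074, 0.122], [0, 0, 0]],
  ],
)

```text
time_s: 15.5
eef_pos: [0.553, -0.1297, 0.0361]
eef_rot: [-0.002, 1.0, -0.009, -0.002]
wrist_force: [0.2, 1.2, 0.9]
opening: 1.005
```

```bash
python3 -c "
from h import *
go(.5557,-.1307,.0395)
"
```

```text
t 15.5 p [ 0.553  -0.1297  0.0361] F [0.2 1.2 0.9] op 1.005
shift [0.0027, 0.001, -0.0034] turn [-0.17, 0.28, 0.15]
```

Settle, then grip.

Call:
step_arm(
  plan=[
    [[0, 0, -0.001], [0, 0, 0]],
    [[0, 0, -0.001], [0, 0, 0]],
    [[0, 0, -0.001], [0, 0, 0]],
  ],
)

```text
time_s: 15.8
eef_pos: [0.5571, -0.1325, 0.0426]
eef_rot: [0.001, 1.0, -0.009, 0.002]
wrist_force: [-1.1, -0.7, -0.1]
opening: 0.998
```

```bash
python3 -c "
from h import *
go(.5557,-.1307,.0395)
"
```

```text
t 15.8 p [ 0.5571 -0.1325  0.0426] F [-1.1 -0.7 -0.1] op 0.998
shift [-0.0014, -0.0018, 0.0031] turn [0.08, -0.28, 0.08]
```

Call:
step_arm(
  plan=[
    [[0, 0, 0], [0, 0, 0]],
    [[0, 0, 0], [0, 0, 0]],
    [[0, 0, 0], [0, 0, 0]],
    [[0, 0, 0], [0, 0, 0]],
    [[0, 0, 0], [0, 0, 0]],
  ],
  fingers=0,
)

```text
time_s: 16.3
eef_pos: [0.5563, -0.1325, 0.0422]
eef_rot: [0.0, 1.0, -0.009, 0.002]
wrist_force: [-1.8, 1.4, 8.9]
opening: 0.73
```

Call:
step_arm(
  plan=[
    [[0, 0, -0.01], [0, 0, 0]],
    [[0, 0, -0.03], [0, 0, 0]],
    [[0, 0, -0.055], [0, 0, 0]],
    [[0, 0, -0.065], [0, 0, 0]],
    [[0, 0, -0.065], [0, 0, 0]],
  ],
)

```text
time_s: 16.8
eef_pos: [0.5567, -0.1327, 0.1075]
eef_rot: [0.001, 1.0, -0.01, 0.003]
wrist_force: [0.5, 0.8, -2.7]
opening: 0.729
```

```bash
python3 -c "
from h import *
go(.553,.030,.105)
snap('wrist','w13')
snap('scene','s13',crop=[190,120,350,240],s=5)
print(back([[255,298]],'wrist',.07+.065))
"
```

```text
t 16.8 p [ 0.5567 -0.1327  0.1075] F [ 0.5  0.8 -2.7] op 0.729
shift [-0.0068, -0.1626, 0.0022] turn [0.09, -0.29, 0.06]
[[ 0.55582048 -0.13729025  0.135     ]]
```

View pics/w13.png

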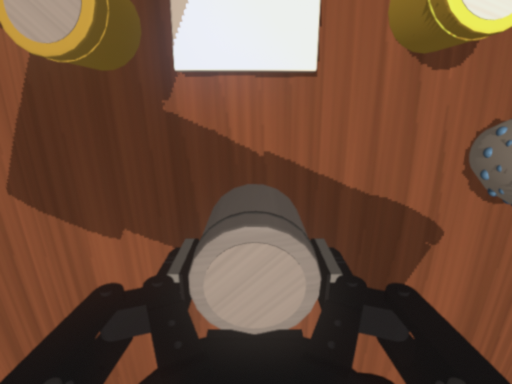

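View pics/s13.png

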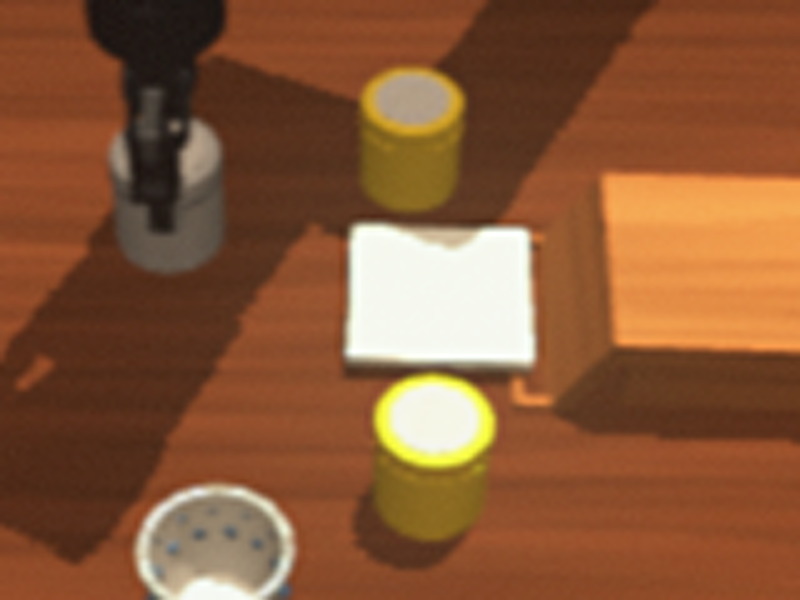

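Call:
step_arm(
  plan=[
    [[-0.002, -0.04, 0], [0, -0.3, 0]],
    [[-0.004, -0.08, 0], [0, -0.3, 0]],
    [[-0.006, -0.12, 0], [0, -0.3, 0]],
    [[-0.007, -0.15, 0], [0, -0.3, 0]],
    [[-0.007, -0.161, 0], [0, -0.3, 0]],
  ],
)

```text
time_s: 17.4
eef_pos: [0.5499, 0.0319, 0.1038]
eef_rot: [-0.001, 1.0, -0.008, -0.003]
wrist_force: [-0.7, 0.4, -2.6]
opening: 0.729
```

Call:
step_arm(
  plan=[
    [[0, 0, 0], [0, 0, 0]],
    [[0, 0, 0.02], [0, 0, 0]],
    [[0, 0, 0.03], [0, 0, 0]],
    [[0, 0, 0.035], [0, 0, 0]],
    [[0, 0, 0.035], [0, 0, 0]],
  ],
)

```text
time_s: 17.9
eef_pos: [0.5507, 0.0281, 0.0695]
eef_rot: [-0.0, 1.0, -0.01, -0.003]
wrist_force: [0.3, -0.3, -3.5]
opening: 0.73
```

```bash
python3 -c "
from h import *
go(.553,.028,.0595)
snap('wrist','w14')
snap('scene','s14',crop=[190,120,350,240],s=5)
"
```

```text
t 17.9 p [0.5507 0.0281 0.0695] F [ 0.3 -0.3 -3.5] op 0.73
shift [0.0023, 0.0, 0.01] turn [-0.01, 0.33, -0.01]
```

View pics/w14.png

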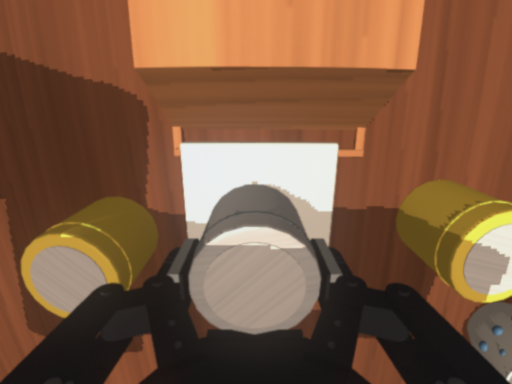

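View pics/s14.png

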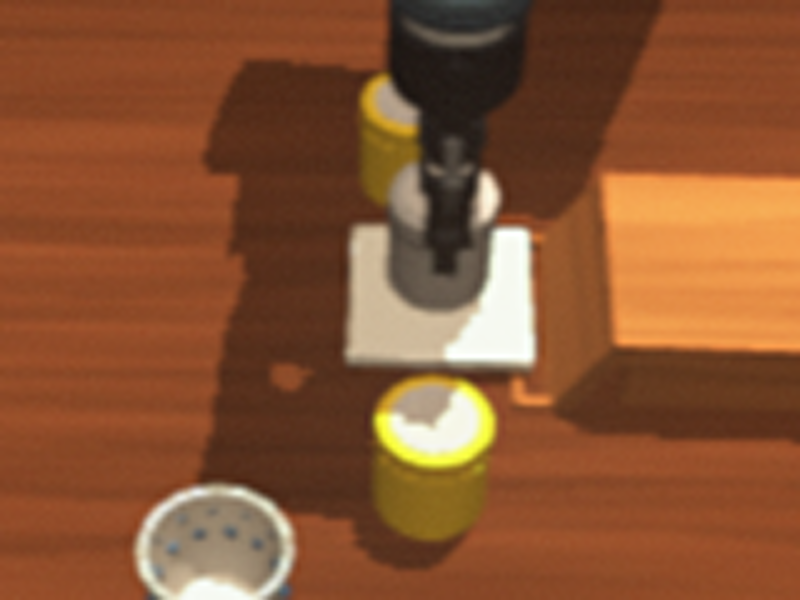

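Call:
step_arm(
  plan=[
    [[0.002, 0, 0.003], [0, 0.3, 0]],
    [[0.002, 0, 0.006], [0, 0.3, 0]],
    [[0.002, 0, 0.0075], [0, 0.3, 0]],
    [[0.002, 0, 0.0085], [0, 0.3, 0]],
    [[0.002, 0, 0.0085], [0, 0.3, 0]],
  ],
)

```text
time_s: 18.5
eef_pos: [0.5533, 0.0289, 0.062]
eef_rot: [-0.0, 1.0, -0.009, 0.001]
wrist_force: [0.4, 0.0, -2.5]
opening: 0.736
```

Call:
step_arm(
  plan=[
    [[0, 0, 0.0007], [0, 0, 0]],
    [[0, 0, 0.0014], [0, 0, 0]],
    [[0, 0, 0.0014], [0, 0, 0]],
  ],
)

```text
time_s: 18.8
eef_pos: [0.5534, 0.0289, 0.0606]
eef_rot: [0.0, 1.0, -0.009, 0.001]
wrist_force: [-0.1, -0.1, -2.3]
opening: 0.727
```

Call:
step_arm(
  plan=[
    [[0, 0, 0.0007], [0, 0, 0]],
    [[0, 0, 0.0013], [0, 0, 0]],
    [[0, 0, 0.0013], [0, 0, 0]],
  ],
)

```text
time_s: 19.1
eef_pos: [0.5534, 0.0289, 0.0593]
eef_rot: [0.0, 1.0, -0.01, 0.001]
wrist_force: [-0.0, -0.4, -3.0]
opening: 0.729
```

Call:
step_arm(
  plan=[
    [[0, 0, 0.0006], [0, 0, 0]],
    [[0, 0, 0.001], [0, 0, 0]],
    [[0, 0, 0.001], [0, 0, 0]],
  ],
)

```text
time_s: 19.4
eef_pos: [0.5535, 0.0289, 0.0592]
eef_rot: [0.0, 1.0, -0.009, 0.001]
wrist_force: [-2.9, -0.2, 5.5]
opening: 0.73
```

Call:
step_arm(
  plan=[
    [[0, 0, -0.0005], [0, 0, 0]],
    [[0, 0, -0.0005], [0, 0, 0]],
  ],
)

```text
time_s: 19.6
eef_pos: [0.5536, 0.0289, 0.0593]
eef_rot: [0.0, 1.0, -0.009, 0.001]
wrist_force: [-2.7, 0.7, 2.5]
opening: 0.727
```

Call:
step_arm(
  plan=[
    [[0, 0, 0], [0, 0, 0]],
    [[0, 0, 0], [0, 0, 0]],
    [[0, 0, 0], [0, 0, 0]],
    [[0, 0, 0], [0, 0, 0]],
  ],
  fingers=100,
)

```text
time_s: 20.0
eef_pos: [0.5536, 0.0288, 0.0589]
eef_rot: [0.0, 1.0, -0.01, 0.001]
wrist_force: [-1.2, 0.2, -0.6]
opening: 1.002
```

Call:
step_arm(
  plan=[
    [[0, 0, -0.015], [0, 0, 0]],
    [[0, 0, -0.04], [0, 0, 0]],
    [[0, 0, -0.08], [0, 0, 0]],
    [[0, 0, -0.12], [0, 0, 0]],
    [[0, 0, -0.12], [0, 0, 0]],
  ],
)

```text
time_s: 20.5
eef_pos: [0.5574, 0.0283, 0.1867]
eef_rot: [0.001, 1.0, -0.009, 0.007]
wrist_force: [0.6, -0.2, 0.0]
opening: 1.001
```

Call:
step_arm(
  plan=[
    [[0, 0.05, 0], [0, 0, 0]],
    [[0, 0.1, 0], [0, 0, 0]],
    [[0, 0.15, 0], [0, 0, 0]],
    [[0, 0.2, 0], [0, 0, 0]],
    [[0, 0.2, 0], [0, 0, 0]],
  ],
)

```text
time_s: 21.0
eef_pos: [0.5492, -0.1772, 0.1798]
eef_rot: [0.001, 1.0, -0.013, 0.002]
wrist_force: [0.0, 0.5, -0.4]
opening: 0.998
```

```bash
python3 -c "
from h import *
print(telemetry.get_obs()['eef_pos'])
snap('top','t15',crop=[180,140,320,245],s=5)
snap('scene','s15',crop=[190,120,350,240],s=5)
"
```

```text
[ 0.54924764 -0.17721464  0.17977277]
```

View pics/t15.png

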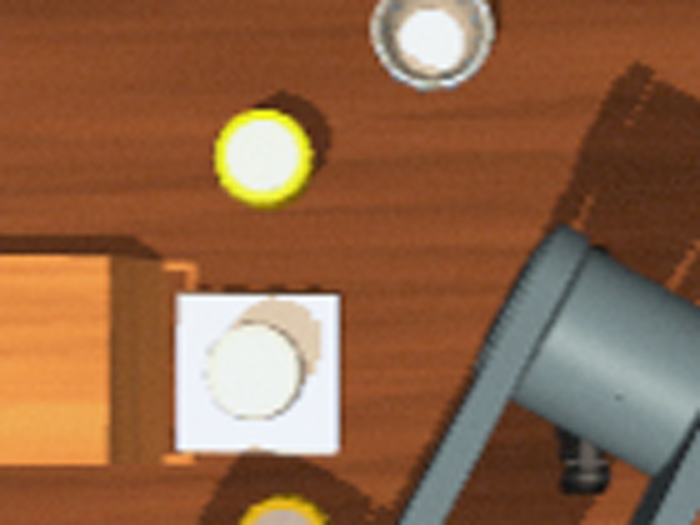

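View pics/s15.png

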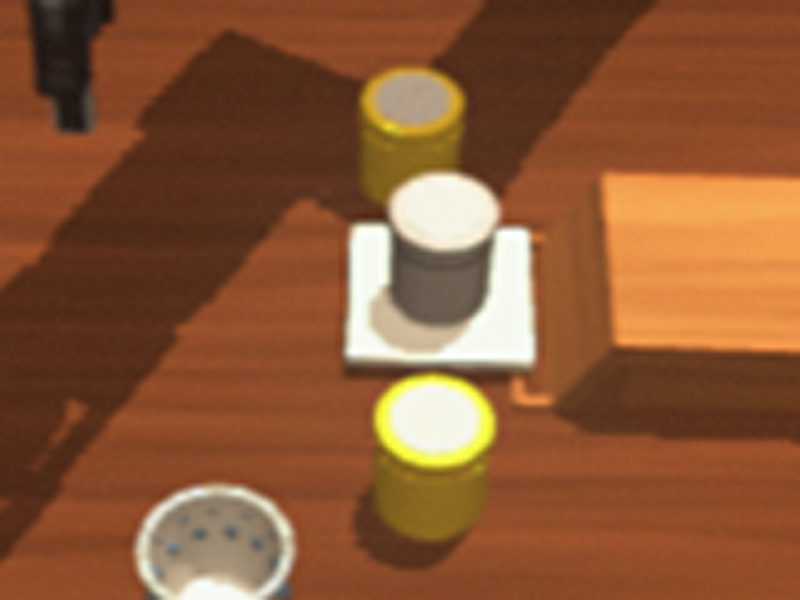

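```bash
python3 -c "
from h import *
f=lambda p,o,c,z: back((np.array(p)+.5)/5-.5+o,c,z)
print(f([(254,371)],[180,140],'top',.087),f([(175,294),(339,294),(340,453),(177,455)],[180,140],'top',.017).mean(0))
print(f([(444,212)],[190,120],'scene',.087),f([(349,226),(529,228),(534,360),(347,359)],[190,120],'scene',.017).mean(0))
"
```

```text
[[0.5536554  0.02983948 0.087     ]] [0.5527087  0.03153789 0.017     ]
[[0.55415396 0.02669056 0.087     ]] [0.55262535 0.02735713 0.017     ]
```

Call:
step_arm(
  plan=[
    [[0, 0, 0], [0, 0, 0]],
    [[0, 0, 0], [0, 0, 0]],
    [[0, 0, 0], [0, 0, 0]],
    [[0, 0, 0], [0, 0, 0]],
    [[0, 0, 0], [0, 0, 0]],
  ],
)

```text
time_s: 21.6
eef_pos: [0.5496, -0.1704, 0.179]
eef_rot: [0.0, 1.0, -0.009, 0.001]
wrist_force: [0.4, -0.7, -0.5]
opening: 1.001
```

Both cameras put the tin within about 2 mm of the trivet's centre, standing upright and released.

```bash
python3 -c "
from h import *
print(ticket.hand_in())"
```

```text
the job is handed in; nothing more can be done
None
```

I handed the job in at about 21.6 s of the 64 s allowed; the hand-in gave no verdict.

- **Tin aside:** I moved the silver tin from the foot of the slope to about 22 cm out on the plank. It stood upright there, clear of where the trivet landed.
- **Trivet:** I pushed the white trivet squarely over the riser's edge. It tipped and leaned on the slope, then I pushed its upper end past upright and it toppled onto the plank, feet down.
- **Tin on trivet:** I lowered the tin onto the trivet until the wrist force changed by about 8 N at contact, then opened the fingers and backed away.

**Last checks:** both fixed cameras put the tin within about 2 mm of the trivet's centre, against the 22 mm allowed. The trivet looks flat and the tin upright. The two cameras differ by 3–4 mm on absolute position along y, but agree on the offset between tin and trivet. The wrist reads about 1 N, which is noise, so the arm is touching nothing.

I never reached for the cups, the spoon caddy, the kettle base or the yellow and blue look-alikes. The cup and both yellow tins in the last pictures look unmoved; I did not look at the caddy, the other cup or the kettle switch again at the end.

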